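Feed a train of mounted finds to the end stop and lock it

ROBOT

A 7-joint arm with a two-finger parallel gripper is mounted at the origin on the work surface. World frame = base frame: x ahead of the robot, y to its left, z up, the work surface at z = 0. Lengths are in m, angles in rad, forces in N, time in s.
With the tool pointing down it reaches from about 0.425 to 0.975 m from the base axis. Payload 16.7 kg.
Tool frame: the origin (TCP) lies where the fingers leave the gripper's body, on its centre line; the fingertips stand 73 mm ahead of it and the grasp point (between the pads) lies 54 mm ahead of it (robot.grasp_offset is the distance from the TCP to the grasp point, in m); z points along the fingers, x is the direction in which the jaws open and shut, and the axes are right-handed (so a half turn about z gives the same grasp; the last joint's range is limited). The gripper opens to 85 mm and grips with 20 to 120 N. Pads are 22 mm wide; open, the fingers measure 114 mm over their backs; the gripper's body (76 mm by 85 mm) begins 54 mm behind the grasp point. The pads swing forward as they close: fully open they stand 13 mm farther back than shut.
Start: joints at [-1.462, 0.426, 0.074, 1.606, -0.034, 1.111, -0.067], TCP at [0.172, 0.653, 0.304] pointing down, gripper open.
Joint ranges: [-2.85, 2.85], [-0.5, 2.14], [-1.23, 1.37], [0.21, 2.46], [-1.02, 4.16], [0.16, 2.05], [-2.73, 2.73]. Speed limits (rad/s): [1.89, 1.89, 2.39, 2.39, 3.01, 3.01, 3.01].

INTERFACE

Orientations are given as a 3x3 rotation matrix whose columns are the frame's x, y, z axes.
In Python, from workcell import status, optics, finish_job, robot gives the robot as it stands.
- The arm moves only by the shell command python3 -m creep 'ROWS' [FORCE]. ROWS is JSON, a list that holds one entry, the list of rows, each a list of 7 numbers: the shift along the tool's x, y, z in mm, then the turn, a rotation vector about the tool's x, y, z in rad, then the closure, from 0 (fully open) to 1 (shut). In form: [[[tx, ty, tz, rx, ry, rz, gripper], ...]]. A call has 1 to 5 rows; each row shifts and turns the pose as measured when the row begins, along the tool's axes as they then stand; what a row does not reach is not made up. A row lasts 1/8 s, in which the tool goes at most 62.5 mm and 10.7 degrees, less where a joint would pass 70% of its speed; a pose out of reach is approached as far as the arm can. A call with a gripper value outside its range is refused whole. The fingers move at their own pace and stop on an object; FORCE is the grip in N (left out, the last holds). Time passes only in rows, so rows that do not move let the fingers close. It gives the time, the measured TCP pose, the force and the opening at its end, in the units of the state.
- status.sense(): the state, without advancing time (a new reading comes with each control period).
- optics.camera(name): name is "side" or "top"; returns the picture (420x560x3 uint8, red, green, blue); there is no depth.
- optics.camera_model(name): a dict with "intrinsics" (3x3 intrinsics, pixels), "k1" (the pictures are not rectified: a ray, as slopes to the right and down, at radius r is drawn at 1 + k1 r^2 times it, then the intrinsics apply), "rvec" (rotation vector, rad) and "tvec" (3), from world to camera coordinates, as OpenCV has them. Camera axes: x right, y down, z forward; pixel columns grow to the right and rows downward; lengths in m; the calibration is good to about 2 mm. A picture is of the moment at which its call begins. camera_model takes no time and is no camera call.
- finish_job(): hands the job in, once; it reports no verdict.
The state is a dict: "time_s": time; "qpos": joint angles; "joint_vel": joint speeds; "joint_efforts": joint torques, N m; "ee_pos": TCP position; "tool_rot": TCP orientation; "ft_force": force on the tool from outside, world axes, zero at the start; "torque": the same for the moment, N m; "gripper_width": finger opening in m.
Only numpy, scipy, OpenCV 4.12 (cv2) and the standard library are available. Lean on these libraries where they do the work, as an engineer would, in place of code of your own. Each camera call takes 0.05 s, during which the arm holds its last target.

TASK

Push the row of four mounted finds along the guide rail, as one train with the mounts staying against one another, until the front one rests fully home against the blue end stop. Then push the knob of the red keeper bar round until the bar lies square across the channel behind the last mount, fully closed. Only push: lift no mount out of the channel, and leave everything else on the bench where it is.

Things in the scene. Friction and masses are not known exactly. Their poses are not given: they have to be found in the camera images.
- rail: Dark grey steel guide rail fixed to the table: a straight channel, open at the top and at its rear end. Origin on the table under the channel's centre line; its x axis runs along the channel towards the end stop (roughly to the robot's left, turned by up to 0.4 rad), y across it, z up. It reaches from x = -180 to +170 mm. Floor 6 mm above the table, 43 mm wide; side walls 5.5 mm thick, their tops 14 mm above the table.
- stop_face (a point): Middle of the face of the blue end stop that the front mount comes to rest against: at x = 150 mm of the rail, on its centre line, 21 mm above the table. The stop is 20 mm thick and 34 mm high. With all four mounts home, the rear face of the last one is 144 mm before this point.
- keeper_bar (a joint): Angle of the red keeper bar about its upright pivot beside the rail, rad. 0 = fully open (the bar points to the rail's rear end and 0.5 rad outwards); it grows as the bar swings in over the channel; 2.07 = closed against its own stop, square across the channel. It starts at 0 to 0.3. It has a little friction (under 1 N at the knob) and stays where it is left. Seen from above it closes clockwise: the bar points at rail angle pi + 0.5 - value.
- keeper_pivot (a point): The keeper's pivot axis, at x = -4, y = -36 mm of the rail (on its side away from the robot), 21 mm above the table. The bar is 12 mm wide and 10 mm thick, from 16 to 26 mm above the table. Closed, it lies 4 mm behind a train that is fully home; a mount standing short of the stop is in its way.
- keeper_knob (a point): The upright red knob on the free end of the keeper bar, 58 mm from the pivot: stem 14 mm in diameter with an 18 mm head, standing from 25 to 55 mm above the table; this point lies on its axis 38 mm above the table. Push its side to swing the bar.
- mount_blue: Pale grey resin mount, a block 36 mm along the rail, 40 mm across and 30 mm high, about 65 g, with three blue beads set in its top. Origin at the centre of its underside (6 mm above the table); x along the rail towards the stop, z up. The four mounts stand in the channel in any order, touching one another, the front one 70 to 115 mm short of the stop. They slide with ordinary friction (a push of about 1 to 4 N moves all four).
- mount_dark: Pale grey resin mount, a block 36 mm along the rail, 40 mm across and 30 mm high, about 65 g, with two black beads set in its top. Origin at the centre of its underside (6 mm above the table); x along the rail towards the stop, z up. The four mounts stand in the channel in any order, touching one another, the front one 70 to 115 mm short of the stop. They slide with ordinary friction (a push of about 1 to 4 N moves all four).
- mount_green: Pale grey resin mount, a block 36 mm along the rail, 40 mm across and 30 mm high, about 65 g, with a round green seal set in its top. Origin at the centre of its underside (6 mm above the table); x along the rail towards the stop, z up. The four mounts stand in the channel in any order, touching one another, the front one 70 to 115 mm short of the stop. They slide with ordinary friction (a push of about 1 to 4 N moves all four).
- mount_ochre: Pale grey resin mount, a block 36 mm along the rail, 40 mm across and 30 mm high, about 65 g, with ochre shards set in its top. Origin at the centre of its underside (6 mm above the table); x along the rail towards the stop, z up. The four mounts stand in the channel in any order, touching one another, the front one 70 to 115 mm short of the stop. They slide with ordinary friction (a push of about 1 to 4 N moves all four).
- dish_near: Bystander, not to be moved: shallow glass dish of beads, 90 mm across, 15 mm high. Origin at the centre of its underside.
- dish_side: Bystander, not to be moved: shallow glass dish of beads, 110 mm across, 15 mm high. Origin at the centre of its underside.
- jar: Bystander, not to be moved: small lidded jar, 34 mm across, 48 mm high. Origin at the centre of its underside.
- brush: Bystander, not to be moved: slim wooden-handled artist's brush, 170 mm long, 9 mm thick, lying down. Origin at the middle of its underside.
- loupe: Bystander, not to be moved: black hand magnifier lying flat, ring 68 mm across with a 70 mm handle, 10 mm high. Origin at the centre of the ring's underside.
- beaker: Bystander, not to be moved: open clear plastic beaker, 96 mm across, 120 mm high. Origin at the centre of its underside.
- solvent: Bystander, not to be moved: closed amber bottle, 60 mm across, 140 mm high. Origin at the centre of its underside.

How it is judged:
By the outcome, as a careful person would: the job done as asked, in the order asked, and still so for the second after the job is handed in, with the robot touching nothing.
It also fails if it takes over 54 s, if anything falls off the work surface, if the arm or the gripper's body presses on something with over 40 N, if the wrist force passes 120 N, or if a joint passes its speed limit or range.

## Working session

There is one attempt and no reset: what is moved stays moved. The work goes in short steps, Python scripts to look and compute and a shell command to move; the robot and the scene stay as the last step left them, time stands still between calls to the robot, and variables do not carry over. Pictures are saved under pics/ and viewed, and the job is handed in when it is done.

```bash
ls; mkdir -p pics
python3 - <<'E'
from workcell import status, optics
import cv2
for n in("top","side"):
    im=optics.camera(n); cv2.imwrite(f"pics/{n}0.png",im[:,:,::-1]); print(n,optics.camera_model(n))
s=status.sense(); print(s)
E
```

```text
pics
top {'intrinsics': array([[546.76143517,   0.        , 278.49807554],
       [  0.        , 546.76143517, 207.16947573],
       [  0.        ,   0.        ,   1.        ]]), 'k1': 0.014768383495278503, 'rvec': array([ 2.12573335, -2.14897247,  0.12820855]), 'tvec': array([0.02753169, 0.57933383, 1.25703263])}
side {'intrinsics': array([[426.27134369,   0.        , 275.55462888],
       [  0.        , 426.27134369, 210.61765223],
       [  0.        ,   0.        ,   1.        ]]), 'k1': -0.1366136639113159, 'rvec': array([ 2.04629027, -0.72517781,  0.37654301]), 'tvec': array([-0.43846932,  0.26505667,  0.77889658])}
{'time_s': 0.1, 'qpos': array([-1.46249152,  0.42668418,  0.0738454 ,  1.60656611, -0.03409578,
        1.11074812, -0.06710912]), 'joint_vel': array([-1.64382877e-04, -1.51289174e-03,  6.32745884e-04, -9.05322195e-04,
        9.77798405e-04,  5.69760673e-05,  4.31661579e-04]), 'joint_efforts': array([ 8.48594267e-03, -9.51529312e+01,  3.77108261e+00, -4.64396524e+01,
        1.94441836e-02,  6.56970820e-03, -7.60278044e-05]), 'ee_pos': array([0.17204142, 0.65241549, 0.30326032]), 'tool_rot': array([[ 2.54989984e-01,  9.66943671e-01, -2.11583684e-04],
       [ 9.66943018e-01, -2.54990059e-01, -1.12700687e-03],
       [-1.14370389e-03,  8.27860978e-05, -9.99999343e-01]]), 'ft_force': array([0.23431113, 0.80204291, 0.02496081]), 'torque': array([ 0.01786363,  0.01185854, -0.02425609]), 'gripper_width': 0.08527582101117215}
```

View pics/top0.png

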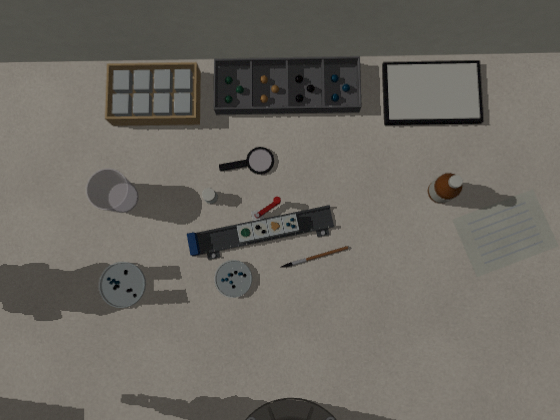

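View pics/side0.png

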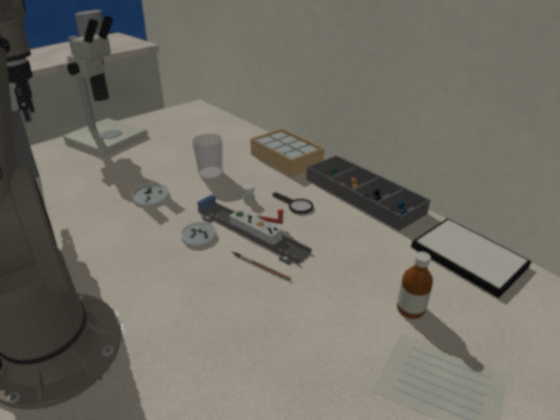

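The top view shows the rail from the blue stop (about col 193, row 243) to its rear end (about 333, 215). The mounts are at cols 237-298 and the red knob at (277, 201). Next I'll zoom in and measure.

```bash
cat > h.py <<'E'
import numpy as np, cv2
from workcell import status, optics
def ray(n,uv):
    m=optics.camera_model(n);K=m["intrinsics"];k=m["k1"]
    d=np.array([k,0,0,0,0.])
    uv=np.array(uv,float).reshape(-1,1,2)
    p=cv2.undistortPointsIter(uv,K,d,None,None,(3,50,1e-10)).reshape(-1,2) if hasattr(cv2,'undistortPointsIter') else cv2.undistortPoints(uv,K,d).reshape(-1,2)
    R=cv2.Rodrigues(m["rvec"])[0]
    D=np.c_[p,np.ones(len(p))]@R; C=-R.T@m["tvec"]
    return C,D
def cast(n,uv,z):
    C,D=ray(n,uv); return C+D*((z-C[2])/D[:,2])[:,None]
def proj(n,P):
    m=optics.camera_model(n)
    return cv2.projectPoints(np.array(P,float).reshape(-1,1,3),m["rvec"],m["tvec"],m["intrinsics"],np.array([m["k1"],0,0,0,0.]))[0].reshape(-1,2)
def blobs(mask,amin):
    n,l,s,c=cv2.connectedComponentsWithStats(mask.astype(np.uint8))
    return [(s[i,4],s[i,:4],c[i],l==i) for i in range(1,n) if s[i,4]>=amin]
E
python3 - <<'E'
from h import *
im=cv2.imread("pics/top0.png")
c=im[170:300,170:360]; cv2.imwrite("pics/topc.png",cv2.resize(c,None,fx=4,fy=4,interpolation=cv2.INTER_CUBIC))
im=cv2.imread("pics/side0.png")
c=im[180:270,170:330]; cv2.imwrite("pics/sidec.png",cv2.resize(c,None,fx=5,fy=5,interpolation=cv2.INTER_CUBIC))
E
```

```text
(no output)
```

View pics/topc.png

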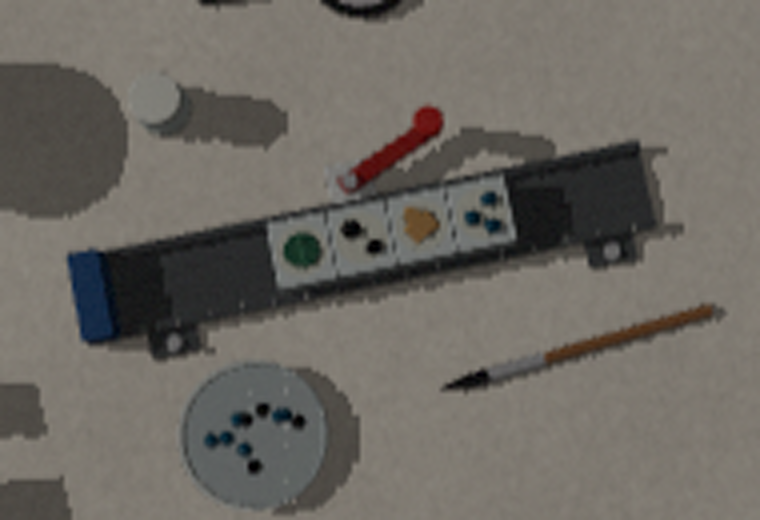

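View pics/sidec.png

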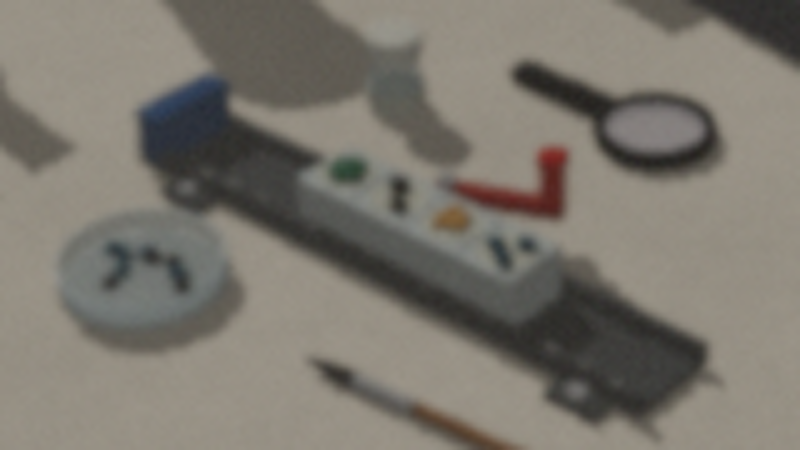

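In the top crop, the mount block covers crop px (267,222)-(518,175). The knob head is at crop (428,120), the stop around (92,297), the near dish's top edge around (250,362), and the jar at (155,98).

```bash
cat > m.py <<'E'
from h import *
def measure(im):  # rgb top
    out={}
    hsv=cv2.cvtColor(im,cv2.COLOR_RGB2HSV); H,S,V=[hsv[...,i].astype(int) for i in range(3)]
    roi=np.zeros(H.shape,bool); roi[180:270,180:350]=1
    # blue stop
    b=max(blobs(roi&(H>100)&(H<125)&(S>120)&(V>40),30),key=lambda t:t[0])
    out['stop']=cv2.minAreaRect(np.argwhere(b[3])[:,::-1].astype(np.float32))
    r=max(blobs(roi&((H<8)|(H>172))&(S>150)&(V>60),20),key=lambda t:t[0])
    out['red']=np.argwhere(r[3])[:,::-1]; out['redV']=V[r[3]]
    return out,H,S,V,roi
E
python3 - <<'E'
from m import *
im=cv2.imread("pics/top0.png")[:,:,::-1].copy()
o,H,S,V,roi=measure(im)
print(o['stop'])
bp=cv2.boxPoints(o['stop']); print(np.round(cast('top',bp,.034),4))
print(V[215:245:3,240], S[230,235:300:4],V[230,235:300:4])
w=roi&(V>105)&(S<60)
for t in blobs(w,150): print(t[0],t[1],t[2])
red=o['red']; print(len(red), red.min(0),red.max(0))
# bar far end: knob
hb=im[:,:,0].astype(int)
m=roi&(hb>150)&(im[:,:,1]<60)
for t in blobs(m,5): print('knob',t[0],t[1],t[2],np.round(cast('top',[t[2]],.055),4))
C,_=ray('top',[[0,0]]);print(C)
E
```

```text
((192.1639862060547, 243.6519775390625), (21.734582901000977, 7.60263204574585), 79.69515228271484)
[[0.5198 0.2411 0.034 ]
 [0.5228 0.2233 0.034 ]
 [0.4719 0.2134 0.034 ]
 [0.4689 0.2311 0.034 ]]
[130 126 126  55 117 118 101 114 119  63] [  0  11 146 141  11  18  22 128   4  17  39  20   7   9   7   8   9] [ 41 118  47  47 115 116 118   6 124 117  86 116 109 117 117 101  27]
9068 [180 180 170  90] [271.00926334 222.22485664]
602 [237 214  62  27] [267.07807309 227.56644518]
112 [259 197] [279 214]
[ 0.39563611 -0.00659989  1.32662927]
```

Run:
```python
from m import *
im=cv2.imread("pics/top0.png")[:,:,::-1].copy()
o,H,S,V,roi=measure(im)
w=roi&(V>95)&(S<60)
t=[t for t in blobs(w,300) if t[0]<2000][0]
pts=np.argwhere(t[3])[:,::-1].astype(np.float32)
h=cv2.convexHull(pts); R=cv2.minAreaRect(h); print(R)
bp=cv2.boxPoints(R); P=cast('top',bp,.036); print(np.round(P,4)); 
e=[np.linalg.norm(P[i]-P[i-1]) for i in range(4)]; print('sides+1px',np.round(e,4))
c=P.mean(0); d=[P[i]-P[i-1] for i in range(4)]; d=max(d,key=np.linalg.norm); d=d*np.sign(d[1]); d/=np.linalg.norm(d); print('centre',c,'dir',d,np.arctan2(d[1],d[0]))
S4=cast('top',cv2.boxPoints(o['stop']),.034).mean(0); print('stop c',S4,'angle mount->stop',np.arctan2(*(S4-c)[[1,0]]))
red=o['red'];val=im[red[:,1],red[:,0],0]; print(sorted(val)[::10])
# rail dark outer outline
# knob: head = red px within cluster at upper right
k=red[red[:,0]>=273]; print('knob px',k.mean(0),np.ptp(k,axis=0),cast('top',[(k.max(0)+k.min(0))/2],.055))
print('pivot-side px',red[red[:,0]<=262].mean(0), cast('top',[red[red[:,0]<=262].mean(0)],.026))
np.set_printoptions(linewidth=200); print(im[194:216,257:282,0])
```

```text
((267.32611083984375, 227.765380859375), (16.07159423828125, 60.45204162597656), 78.2317123413086)
[[ 0.5363  0.1226  0.036 ]
 [ 0.5641 -0.0184  0.036 ]
 [ 0.5264 -0.0257  0.036 ]
 [ 0.4987  0.1148  0.036 ]]
sides+1px [0.0383 0.1437 0.0384 0.1431]
centre [0.53138924 0.04830577 0.036     ] dir [-0.19362234  0.98107614 -0.        ] 1.765649346149252
stop c [0.49583338 0.22719685 0.034     ] angle mount->stop 1.7669964161417384
[np.uint8(67), np.uint8(78), np.uint8(83), np.uint8(85), np.uint8(86), np.uint8(87), np.uint8(88), np.uint8(89), np.uint8(98), np.uint8(103), np.uint8(105), np.uint8(109)]
knob px [275.91666667 200.85416667] [6 9] [[0.59121912 0.0266952  0.055     ]]
pivot-side px [260.86666667 212.06666667] [[0.57046447 0.06404018 0.026     ]]
[[127 129 126 126 127 128 126 124 124 124 126 128 130 129 129 127 129 129 130 128 130 131 128 128 127]
 [128 129 129 128 128 130 128 127 126 125 127 127 128 128 129 127 128 128 127 128 126 131 130 128 129]
 [128 128 128 128 129 129 129 130 129 127 125 126 124 126 131 130 129 126 121 116 116 123 119 126 129]
 [132 131 129 129 130 130 131 13
[... 1225 characters left out ...]
 102  85  83  86  84  88  84  77  67  98 128 118 117 116  78  81  80  80  81  82]
 [119 122 123  82  96  85  87  83  85  86  81  69  88 104 126 127  80  81  82  79  82  81  82  83  81]
 [113 113  99  86  86  86  84  84  83  78  57  68 117 119 129 116  77  80  77  79  80  83  82  83  82]
 [ 97  98  88  87  86  85  87  78  74  60  68  82  80  81 117  78  80  79  78  81  81  81  81  80  79]
 [ 94  93  75  78  86  83  78  56  66  78  81  79  82  81  80  81  79  81  79  82  79  79  80  79 100]
 [100 100  57  53  77  72  51  65  81  81  81  80  78  80  79  81  79  79  79  81  82  77  72  83 112]
 [ 99  98  64  52  50  60  66  79  80  81  78  79  79  76  80  81  79  73  75  73  71  60  53  75  58]]
```

Rail fit:
- **Direction:** the rail's x axis is at 1.766 rad, and the origin is about (0.527, 0.070). The stop and the mount row agree to under 1 mm.
- **Train:** about 100 mm short of the stop.
- **Keeper:** about 0.14, with knob radius 57 mm against the given 58.

Moving now, with the gripper closing.

```bash
python3 -m creep '[[[-44,41,0,0,0,0,1],[-44,41,0,0,0,0,1],[-44,41,0,0,0,0,1],[-44,41,0,0,0,0,1],[-44,41,0,0,0,0,1]]]' 40; python3 -c "
from h import *
s=status.sense();print(s['qpos'].round(2),s['tool_rot'].round(3).tolist())"
```

```text
time_s: 0.72
ee_pos: [0.3151, 0.3825, 0.301]
tool_rot: [[0.249, 0.969, -0.002], [0.969, -0.249, -0.003], [-0.004, -0.001, -1.0]]
ft_force: [1.5, 0.9, 0.6]
gripper_width: 0.0002
[-1.17  0.13  0.18  2.01 -0.03  1.    0.34] [[0.249, 0.969, -0.002], [0.969, -0.249, -0.003], [-0.004, -0.001, -1.0]]
```

```bash
python3 -m creep '[[[-44,41,0,0,0,0,1],[-44,41,0,0,0,0,1],[-44,41,0,0,0,0,1],[-44,41,0,0,0,0,1],[-44,41,0,0,0,0,1]]]'
cat > st.py <<'E'
from h import *
import sys
th=1.766; O=np.array([.5268,.0702]); xh=np.array([np.cos(th),np.sin(th)]); yh=np.array([-xh[1],xh[0]])
def rail(p): d=np.array(p[:2])-O; return np.array([d@xh,d@yh])*1e3
def world(x,y): return O+xh*x/1e3+yh*y/1e3
if __name__=='__main__':
    s=status.sense();R=s['tool_rot'];p=s['ee_pos']
    yaw=np.arctan2(R[1,0],R[0,0])
    f=s['ft_force']; print('rail xy',rail(p).round(1),'tip z',round((p[2]-.073)*1e3,1),'yaw-rail',round(yaw-th,3),'F rail',round(f[:2]@xh,2),round(f[:2]@yh,2),round(f[2],2),'q',s['qpos'].round(2),'t',round(s['time_s'],2))
    print('tilt',R[:2,2].round(4), 'qv',np.abs(s['joint_vel']).max().round(3))
    if len(sys.argv)>3:
        x,y,z=map(float,sys.argv[1:4]); w=world(x,y); d=np.r_[w,z/1e3+.073]-p
        print('tool shift mm',(R.T@d*1e3).round(1))
E
python3 st.py -125 0 150
```

```text
time_s: 1.35
ee_pos: [0.4617, 0.1087, 0.3018]
tool_rot: [[0.248, 0.969, -0.001], [0.969, -0.248, -0.002], [-0.002, -0.001, -1.0]]
ft_force: [1.3, 0.6, 0.1]
gripper_width: -0.0002
rail xy [50.4 56.4] tip z 228.8 yaw-rail -0.446 F rail 0.33 -1.41 0.08 q [-0.79  0.09  0.45  2.06 -0.05  1.    1.01] t 1.35
tilt [-0.0012 -0.0017] qv 1.21
tool shift mm [-133.8  126.6   78.9]
```

```bash
python3 -m creep '[[[-40,38,10,0,0,0,1],[-40,38,15,0,0,0,1],[-36,34,15,0,0,0,1],[0,0,0,0,0,-0.16,1],[0,0,0,0,0,-0.16,1]]]'; python3 st.py -125 0 60
```

```text
time_s: 1.98
ee_pos: [0.5421, -0.0409, 0.2602]
tool_rot: [[-0.071, 0.997, -0.001], [0.997, 0.071, -0.003], [-0.003, -0.001, -1.0]]
ft_force: [-0.2, -0.2, -0.0]
gripper_width: -0.0002
rail xy [-111.9    6.6] tip z 187.2 yaw-rail -0.124 F rail -0.18 0.23 -0.02 q [-0.46  0.28  0.5   1.97 -0.16  0.93  1.76] t 1.98
tilt [-0.0011 -0.0032] qv 1.212
tool shift mm [-11.8   8.3 127.2]
```

```bash
python3 -m creep '[[[0,0,0,0,0,-0.12,1],[-12,8,45,0,0,0,1],[0,0,40,0,0,0,1],[0,0,30,0,0,0,1],[0,0,0,0,0,0,1]]]'; python3 st.py -128 0 11
python3 - <<'E'
from h import *
for n in("top","side"):
    im=optics.camera(n)[:,:,::-1]; cv2.imwrite(f"pics/{n}1.png",cv2.resize(im[160:300,160:360],None,fx=3,fy=3,interpolation=cv2.INTER_CUBIC))
E
```

```text
time_s: 2.6
ee_pos: [0.5523, -0.0521, 0.1417]
tool_rot: [[-0.197, 0.981, -0.001], [0.98, 0.196, -0.003], [-0.003, -0.002, -1.0]]
ft_force: [0.8, -0.0, -0.4]
gripper_width: -0.0001
rail xy [-125.    -1.3] tip z 68.7 yaw-rail 0.003 F rail -0.16 -0.74 -0.35 q [-0.35  0.47  0.41  2.03 -0.28  0.7   2.  ] t 2.6
tilt [-0.0014 -0.003 ] qv 0.029
tool shift mm [-2.9 -1.2 57.7]
```

View pics/top1.png

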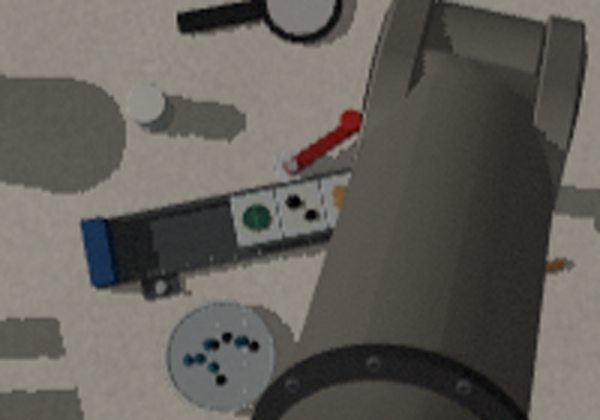

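View pics/side1.png

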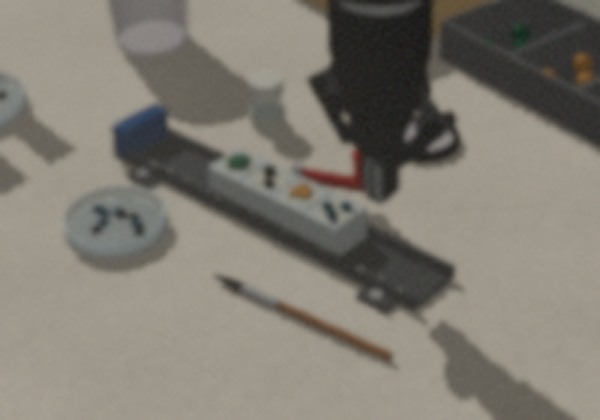

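The closed fingers are over the channel behind the blue-bead mount. In the side crop the tip is at (380,195) and the channel is clear below it. Lowering to about 13 mm.

```bash
python3 -m creep '[[[-3,-1,20,0,0,0,1],[0,0,15,0,0,0,1],[0,0,10,0,0,0,1],[0,0,4,0,0,0,1],[0,0,0,0,0,0,1]]]'; python3 st.py -128 0 13;python3 - <<'E'
from h import *
for n in("side",):
    im=optics.camera(n)[:,:,::-1]; cv2.imwrite(f"pics/{n}2.png",cv2.resize(im[160:300,160:360],None,fx=4,fy=4,interpolation=cv2.INTER_CUBIC))
E
```

```text
time_s: 3.32
ee_pos: [0.5549, -0.0553, 0.0949]
tool_rot: [[-0.197, 0.98, 0.006], [0.98, 0.197, -0.002], [-0.003, 0.006, -1.0]]
ft_force: [0.9, -0.7, 0.1]
gripper_width: 0.0002
rail xy [-128.6   -3.2] tip z 21.9 yaw-rail 0.003 F rail -0.84 -0.7 0.14 q [-0.3   0.54  0.36  2.04 -0.32  0.61  2.05] t 3.33
tilt [ 0.0064 -0.0018] qv 0.002
tool shift mm [ 0.6 -3.3  8.9]
```

View pics/side2.png

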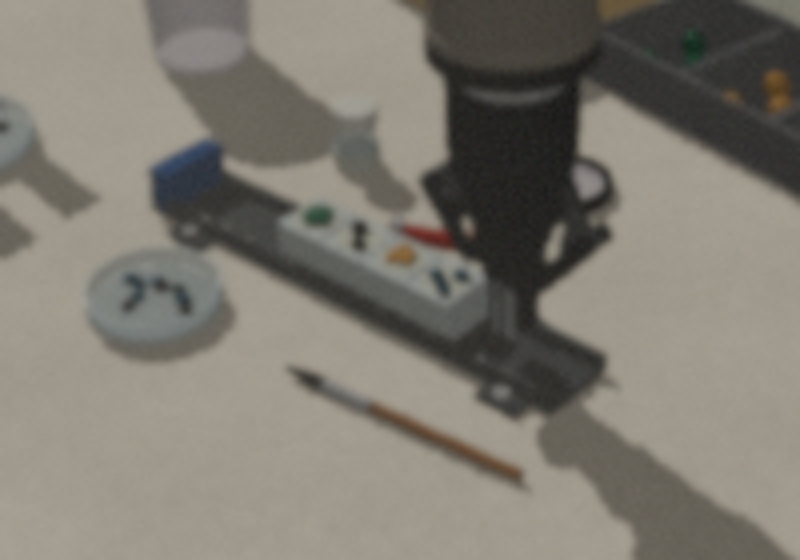

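```bash
python3 -m creep '[[[0,-3,5,0,0,0,1],[0,0,5,0,0,0,1],[0,0,0,0,0,0,1],[5,0,0,0,0,0,1],[5,0,0,0,0,0,1]]]'; python3 st.py -105 0 13
```

```text
time_s: 4.0
ee_pos: [0.5502, -0.0458, 0.0851]
tool_rot: [[-0.196, 0.981, 0.008], [0.981, 0.196, -0.002], [-0.003, 0.007, -1.0]]
ft_force: [-0.4, 0.2, -0.3]
gripper_width: 0.0001
rail xy [-118.3   -0.5] tip z 12.1 yaw-rail 0.002 F rail 0.29 0.31 -0.25 q [-0.32  0.55  0.35  2.06 -0.33  0.58  2.04] t 4.0
tilt [ 0.0079 -0.0017] qv 0.078
tool shift mm [13.3 -0.5 -0.9]
```

```bash
for i in 1 ; do python3 -m creep '[[[3,0,0,0,0,0,1],[3,0,0,0,0,0,1],[3,0,0,0,0,0,1],[3,0,0,0,0,0,1],[3,0,0,0,0,0,1]]]'; done; python3 st.py -8 0 13
```

```text
time_s: 4.62
ee_pos: [0.5472, -0.0298, 0.0853]
tool_rot: [[-0.197, 0.98, 0.008], [0.98, 0.197, -0.002], [-0.003, 0.008, -1.0]]
ft_force: [0.2, -1.9, -0.2]
gripper_width: -0.0007
rail xy [-102.    -0.6] tip z 12.3 yaw-rail 0.003 F rail -1.93 0.23 -0.17 q [-0.35  0.55  0.36  2.07 -0.34  0.57  2.01] t 4.62
tilt [ 0.0084 -0.0019] qv 0.048
tool shift mm [94.  -0.3 -1. ]
```

```bash
python3 -m creep '[[[4,0,0,0,0,0,1],[4,0,0,0,0,0,1],[4,0,0,0,0,0,1],[4,0,0,0,0,0,1],[4,0,0,0,0,0,1]]]'; python3 st.py; python3 -m creep '[[[4,0,0,0,0,0,1],[4,0,0,0,0,0,1],[4,0,0,0,0,0,1],[4,0,0,0,0,0,1],[4,0,0,0,0,0,1]]]'; python3 st.py -8 0 13;python3 - <<'E'
from h import *
for n in("side","top"):
    im=optics.camera(n)[:,:,::-1]; cv2.imwrite(f"pics/{n}3.png",cv2.resize(im[160:300,160:360],None,fx=4,fy=4,interpolation=cv2.INTER_CUBIC))
E
```

```text
time_s: 5.25
ee_pos: [0.5431, -0.0091, 0.0853]
tool_rot: [[-0.197, 0.98, 0.009], [0.98, 0.197, -0.002], [-0.004, 0.008, -1.0]]
ft_force: [0.5, -2.4, 0.1]
gripper_width: -0.0003
rail xy [-80.9  -0.6] tip z 12.3 yaw-rail 0.003 F rail -2.43 -0.04 0.11 q [-0.39  0.54  0.36  2.08 -0.34  0.57  1.97] t 5.25
tilt [ 0.0086 -0.0021] qv 0.067
time_s: 5.88
ee_pos: [0.5389, 0.0119, 0.0853]
tool_rot: [[-0.196, 0.98, 0.009], [0.98, 0.197, -0.002], [-0.004, 0.008, -1.0]]
ft_force: [-0.6, -0.8, 0.4]
gripper_width: 0.0002
rail xy [-59.6  -0.6] tip z 12.3 yaw-rail 0.003 F rail -0.66 0.72 0.39 q [-0.43  0.54  0.36  2.09 -0.34  0.56  1.94] t 5.88
tilt [ 0.0088 -0.0021] qv 0.069
tool shift mm [51.6 -0.4 -0.9]
```

View pics/side3.png

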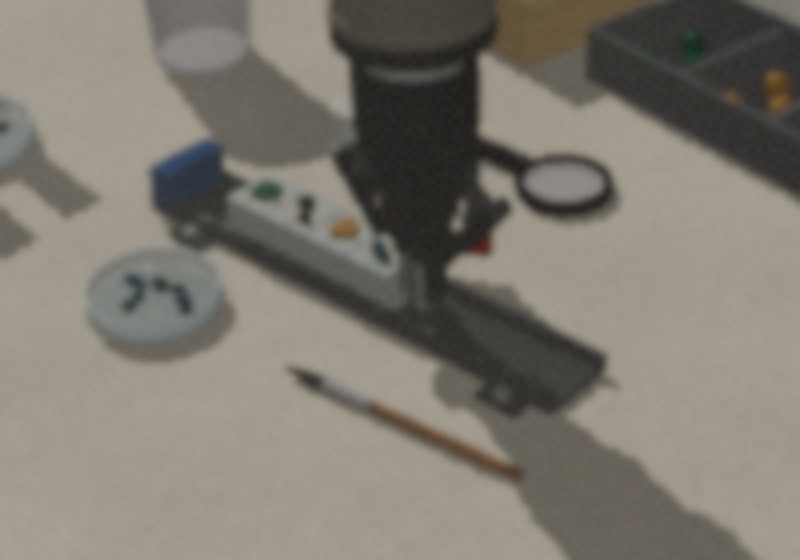

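View pics/top3.png

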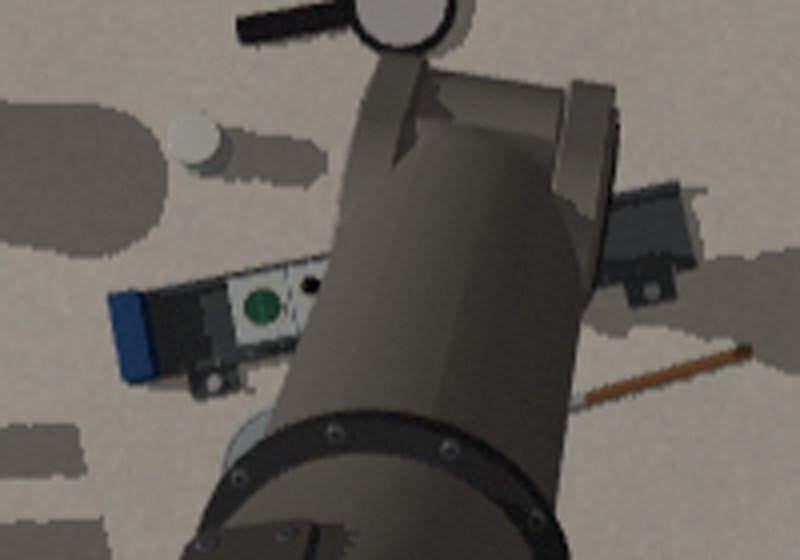

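```bash
python3 -m creep '[[[4,0,0,0,0,0,1],[4,0,0,0,0,0,1],[4,0,0,0,0,0,1],[4,0,0,0,0,0,1],[4,0,0,0,0,0,1]]]'; python3 st.py; python3 -m creep '[[[4,0,0,0,0,0,1],[4,0,0,0,0,0,1],[4,0,0,0,0,0,1],[4,0,0,0,0,0,1],[3,0,0,0,0,0,1]]]'; python3 st.py -8 0 13;python3 - <<'E'
from h import *
for n in("side","top"):
    im=optics.camera(n)[:,:,::-1]; cv2.imwrite(f"pics/{n}4.png",cv2.resize(im[190:260,180:280] if n=="top" else im[180:250,190:290],None,fx=6,fy=6,interpolation=cv2.INTER_CUBIC))
E
```

```text
time_s: 6.6
ee_pos: [0.5348, 0.0327, 0.0852]
tool_rot: [[-0.196, 0.98, 0.009], [0.981, 0.196, -0.002], [-0.004, 0.008, -1.0]]
ft_force: [1.2, -1.9, 1.1]
gripper_width: 0.0005
rail xy [-38.3  -0.5] tip z 12.2 yaw-rail 0.003 F rail -2.05 -0.82 1.09 q [-0.47  0.53  0.36  2.1  -0.34  0.56  1.9 ] t 6.6
tilt [ 0.0088 -0.0021] qv 0.066
time_s: 7.22
ee_pos: [0.5308, 0.0527, 0.0852]
tool_rot: [[-0.197, 0.98, 0.009], [0.98, 0.197, -0.002], [-0.004, 0.008, -1.0]]
ft_force: [0.2, -2.0, 1.2]
gripper_width: -0.0002
rail xy [-17.9  -0.6] tip z 12.2 yaw-rail 0.003 F rail -1.96 0.18 1.17 q [-0.51  0.53  0.36  2.1  -0.34  0.56  1.86] t 7.22
tilt [ 0.009  -0.0021] qv 0.051
tool shift mm [ 9.9 -0.5 -0.8]
```

View pics/side4.png

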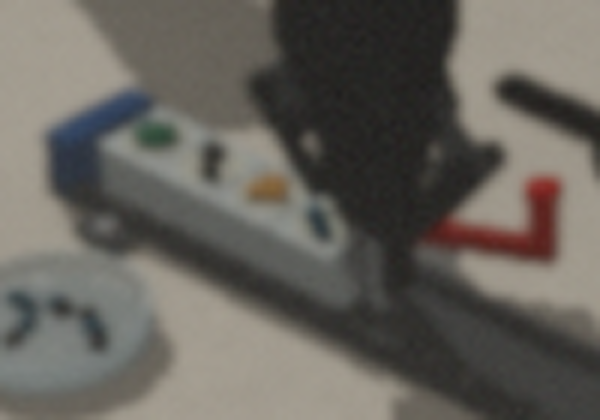

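View pics/top4.png

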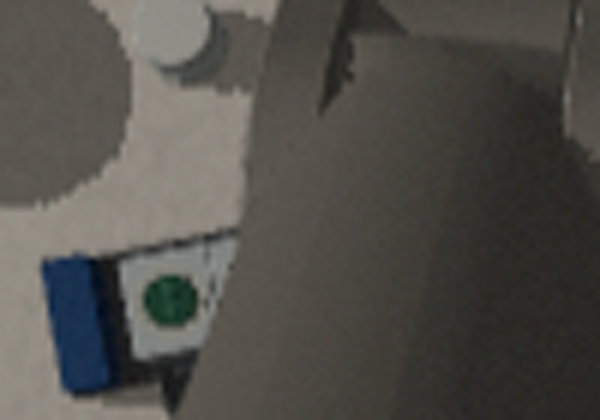

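The train is together. The remaining gap is about 3 px, or 7-8 mm. I'll take finer steps and watch the force.

```bash
python3 -m creep '[[[2,0,0,0,0,0,1],[2,0,0,0,0,0,1],[1.5,0,0,0,0,0,1]]]'; python3 st.py; python3 -m creep '[[[1.5,0,0,0,0,0,1],[1,0,0,0,0,0,1]]]'; python3 st.py
```

```text
time_s: 7.7
ee_pos: [0.5296, 0.0583, 0.0851]
tool_rot: [[-0.197, 0.98, 0.009], [0.98, 0.197, -0.002], [-0.004, 0.008, -1.0]]
ft_force: [0.4, -1.7, 1.4]
gripper_width: 0.0002
rail xy [-12.2  -0.5] tip z 12.1 yaw-rail 0.003 F rail -1.76 -0.09 1.41 q [-0.52  0.53  0.36  2.1  -0.34  0.56  1.85] t 7.7
tilt [ 0.0088 -0.0021] qv 0.024
time_s: 7.95
ee_pos: [0.5291, 0.0609, 0.0851]
tool_rot: [[-0.196, 0.98, 0.009], [0.98, 0.197, -0.002], [-0.004, 0.008, -1.0]]
ft_force: [1.0, -2.2, 0.9]
gripper_width: -0.0001
rail xy [-9.6 -0.5] tip z 12.1 yaw-rail 0.003 F rail -2.4 -0.57 0.87 q [-0.53  0.53  0.36  2.1  -0.34  0.56  1.85] t 7.95
tilt [ 0.0089 -0.0021] qv 0.018
```

```bash
for i in 1; do python3 -m creep '[[[1,0,0,0,0,0,1],[1,0,0,0,0,0,1]]]'; python3 st.py; python3 -m creep '[[[1,0,0,0,0,0,1],[1,0,0,0,0,0,1]]]'; python3 st.py; done
```

```text
time_s: 8.2
ee_pos: [0.5287, 0.0629, 0.0851]
tool_rot: [[-0.196, 0.98, 0.009], [0.981, 0.196, -0.002], [-0.004, 0.008, -1.0]]
ft_force: [0.6, -2.7, 0.5]
gripper_width: -0.0001
rail xy [-7.5 -0.4] tip z 12.1 yaw-rail 0.002 F rail -2.8 -0.05 0.49 q [-0.53  0.53  0.36  2.1  -0.34  0.56  1.84] t 8.2
tilt [ 0.0088 -0.0021] qv 0.017
time_s: 8.45
ee_pos: [0.5285, 0.0639, 0.0852]
tool_rot: [[-0.195, 0.981, 0.009], [0.981, 0.196, -0.003], [-0.005, 0.009, -1.0]]
ft_force: [2.1, -10.2, 1.1]
gripper_width: 0.0003
rail xy [-6.5 -0.5] tip z 12.2 yaw-rail 0.002 F rail -10.41 -0.12 1.13 q [-0.54  0.53  0.37  2.1  -0.34  0.56  1.84] t 8.45
tilt [ 0.0094 -0.0032] qv 0.016
```

```bash
python3 -m creep '[[[1,0,0,0,0,0,1],[0.5,0,0,0,0,0,1]]]'; python3 st.py; python3 -m creep '[[[-2,0,0,0,0,0,1],[-4,0,0,0,0,0,1],[-6,0,0,0,0,0,1],[-6,0,0,0,0,0,1],[-6,0,0,0,0,0,1]]]'; python3 st.py;  python3 -m creep '[[[-2,0,-25,0,0,0,1],[0,0,-30,0,0,0,1],[0,0,-30,0,0,0,1],[0,0,-10,0,0,0,1],[0,0,0,0,0,0,1]]]';python3 st.py
```

```text
time_s: 8.7
ee_pos: [0.5285, 0.0639, 0.0852]
tool_rot: [[-0.194, 0.981, 0.01], [0.981, 0.194, -0.005], [-0.007, 0.009, -1.0]]
ft_force: [0.6, -4.3, 0.4]
gripper_width: 0.0
rail xy [-6.5 -0.4] tip z 12.2 yaw-rail -0.0 F rail -4.35 0.21 0.37 q [-0.54  0.53  0.37  2.1  -0.34  0.55  1.84] t 8.7
tilt [ 0.0102 -0.0048] qv 0.008
time_s: 9.32
ee_pos: [0.5331, 0.0398, 0.0852]
tool_rot: [[-0.195, 0.981, 0.009], [0.981, 0.195, -0.004], [-0.006, 0.008, -1.0]]
ft_force: [0.5, 0.1, -0.1]
gripper_width: 0.0
rail xy [-31.   -0.3] tip z 12.2 yaw-rail 0.001 F rail 0.04 -0.54 -0.14 q [-0.49  0.53  0.36  2.1  -0.34  0.56  1.88] t 9.32
tilt [ 0.0094 -0.004 ] qv 0.1
time_s: 9.95
ee_pos: [0.5324, 0.0358, 0.1821]
tool_rot: [[-0.193, 0.981, 0.008], [0.981, 0.193, -0.005], [-0.006, 0.007, -1.0]]
ft_force: [-0.4, 1.8, -0.4]
gripper_width: 0.0001
rail xy [-34.8   1.2] tip z 109.1 yaw-rail -0.001 F rail 1.86 0.03 -0.42 q [-0.57  0.37  0.46  2.06 -0.23  0.75  1.8 ] t 9.95
tilt [ 0.0079 -0.0046] qv 0.007
```

```bash
python3 - <<'E'
from st import *
for nm,p,z in(("jar",(209,195),.048),("loupe",(260,160),.01),("handle end",(220,168),.01),("dish",(234,278),.015),("knob",(276.8,199.7),.055)):
    w=cast('top',[p],z)[0]; print(nm,w.round(3),rail(w).round(1))
E
python3 st.py -58 -92 60
```

```text
jar [0.61  0.186 0.048] [  97.5 -104. ]
loupe [0.702 0.066 0.01 ] [ -37.7 -171.3]
handle end [0.683 0.165 0.01 ] [  62.8 -172. ]
dish [0.414 0.129 0.015] [80. 99.]
knob [0.595 0.025 0.055] [-57.9 -58.6]
rail xy [-34.8   1.2] tip z 109.1 yaw-rail -0.001 F rail 1.86 0.03 -0.42 q [-0.57  0.37  0.46  2.06 -0.23  0.75  1.8 ] t 9.95
tilt [ 0.0079 -0.0046] qv 0.007
tool shift mm [-22.8  92.9  49.9]
```

```bash
python3 -m creep '[[[-8,30,0,0,0,0,1],[-8,30,0,0,0,0,1],[-7,25,10,0,0,0,1],[0,8,15,0,0,0,1],[0,0,0,0,0,0,1]]]'; python3 st.py -58 -94 34
python3 - <<'E'
from h import *
for n in("side","top"):
    im=optics.camera(n)[:,:,::-1]; cv2.imwrite(f"pics/{n}5.png",cv2.resize(im[160:270,180:340],None,fx=5,fy=5,interpolation=cv2.INTER_CUBIC))
E
```

```text
time_s: 10.58
ee_pos: [0.628, 0.0309, 0.1508]
tool_rot: [[-0.194, 0.981, 0.001], [0.981, 0.194, -0.005], [-0.005, -0.0, -1.0]]
ft_force: [-0.3, -0.3, 0.2]
gripper_width: -0.0001
rail xy [-58.2 -91.7] tip z 77.8 yaw-rail -0.0 F rail -0.27 0.38 0.25 q [-0.47  0.56  0.43  1.85 -0.3   0.8   1.88] t 10.57
tilt [ 0.0006 -0.005 ] qv 0.01
tool shift mm [ 0.4  2.3 43.8]
```

View pics/side5.png

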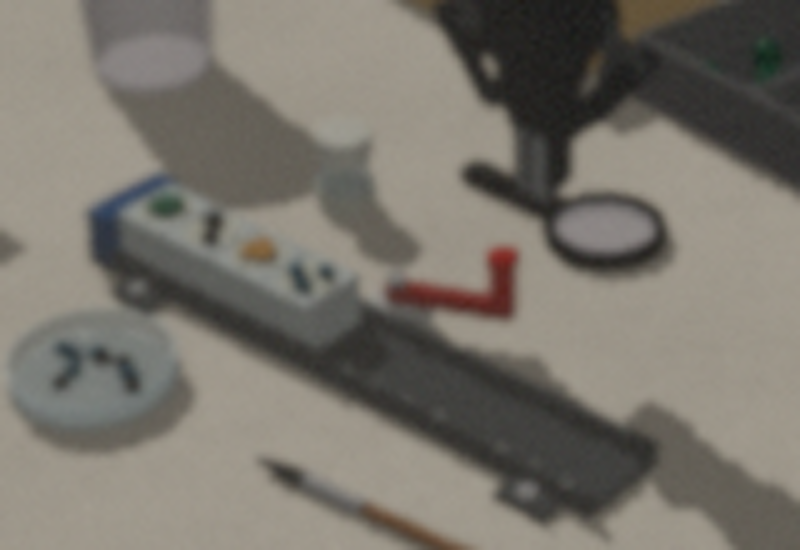

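View pics/top5.png

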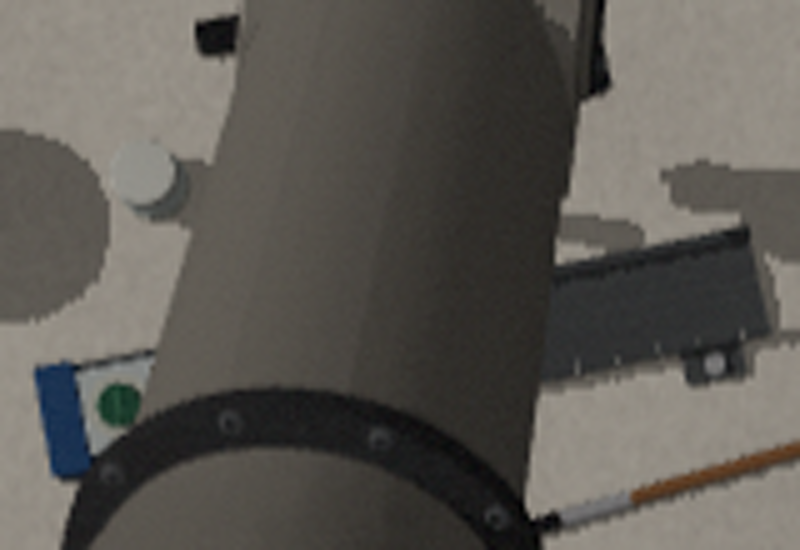

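The train is home with no gap at the stop in either view. The knob is still at its start position (side crop (503,255)) and the finger is beyond it. Lowering to 32 mm outside the knob.

```bash
cat > knob.py <<'E'
from st import *
def knob(im):
    hsv=cv2.cvtColor(im,cv2.COLOR_RGB2HSV).astype(int);H,S,V=hsv[...,0],hsv[...,1],hsv[...,2]
    roi=np.zeros(H.shape,bool); roi[180:275,200:330]=1
    m=roi&((H<8)|(H>172))&(S>130)&(V>70)
    bs=blobs(m,4)
    if not bs: print('no knob');return
    b=max(bs,key=lambda t:t[0]); p=np.argwhere(b[3])[:,::-1]
    top=p[p[:,1]<=p[:,1].min()+3]; uv=[(top[:,0].min()+top[:,0].max())/2,p[:,1].min()+1.5]
    w=cast('side',[uv],.055)[0]; r=rail(w); d=r-np.array([-4,-36])
    a=np.arctan2(d[1],d[0])%(2*np.pi); print('knob px',uv,'rail',r.round(1),'rad',np.hypot(*d).round(1),'value',round(np.pi+.5-a,2))
if __name__=='__main__':
    im=optics.camera('side'); knob(im)
    if len(sys.argv)>1: cv2.imwrite(sys.argv[1],cv2.resize(im[170:280,180:340,::-1],None,fx=5,fy=5,interpolation=cv2.INTER_CUBIC))
E
python3 -m creep '[[[0,3,15,0,0,0,1],[0,1,14,0,0,0,1],[0,0,10,0,0,0,1],[0,0,4,0,0,0,1],[0,0,0,0,0,0,1]]]'; python3 st.py -60 -80 32; python3 knob.py pics/side6.png
```

```text
time_s: 11.3
ee_pos: [0.6312, 0.0318, 0.1071]
tool_rot: [[-0.194, 0.981, 0.002], [0.981, 0.194, -0.004], [-0.004, 0.002, -1.0]]
ft_force: [-0.0, 0.3, 0.2]
gripper_width: -0.0001
rail xy [-57.9 -95. ] tip z 34.1 yaw-rail 0.0 F rail 0.34 -0.07 0.23 q [-0.45  0.62  0.39  1.86 -0.34  0.72  1.9 ] t 11.3
tilt [ 0.0024 -0.004 ] qv 0.001
tool shift mm [ -2.  -15.    2.1]
knob px [np.float64(280.0), np.float64(211.5)] rail [-59.8 -57.3] rad 59.7 value 0.14
```

View pics/side6.png

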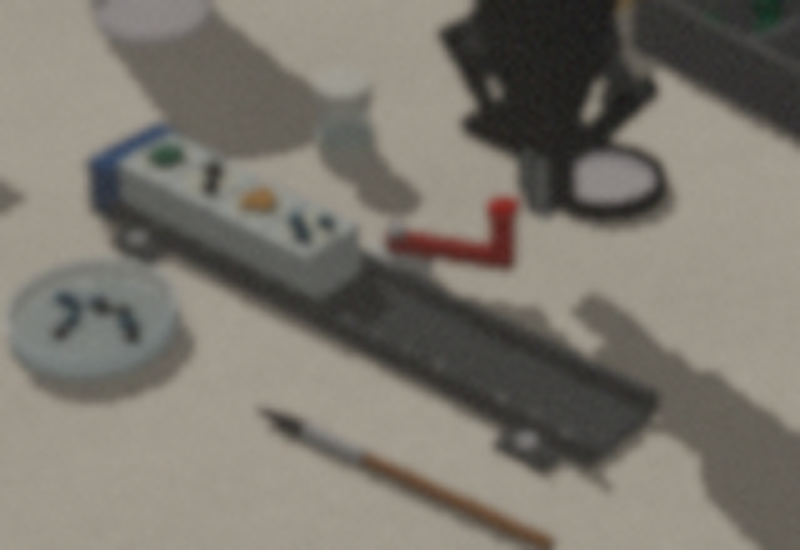

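```bash
python3 -m creep '[[[0,-5,2,0,0,0,1],[0,-5,0,0,0,0,1],[0,-4,0,0,0,0,1],[0,-4,0,0,0,0,1],[0,-4,0,0,0,0,1]]]'; python3 st.py;python3 -m creep '[[[0,-5,0,0,0,0,1],[0,-5,0,0,0,0,1],[0,-5,0,0,0,0,1],[0,-5,0,0,0,0,1],[0,-5,0,0,0,0,1]]]'; python3 st.py;  python3 knob.py pics/side7.png
```

```text
time_s: 11.98
ee_pos: [0.609, 0.027, 0.1063]
tool_rot: [[-0.194, 0.981, 0.005], [0.981, 0.194, -0.004], [-0.005, 0.004, -1.0]]
ft_force: [1.8, -0.7, -0.4]
gripper_width: 0.0005
rail xy [-58.3 -72.3] tip z 33.3 yaw-rail -0.0 F rail -1.06 -1.65 -0.36 q [-0.45  0.59  0.39  1.92 -0.34  0.69  1.91] t 11.97
tilt [ 0.0051 -0.0037] qv 0.079
time_s: 12.6
ee_pos: [0.5829, 0.0219, 0.1064]
tool_rot: [[-0.194, 0.981, 0.005], [0.981, 0.194, -0.004], [-0.005, 0.005, -1.0]]
ft_force: [0.5, 0.7, 0.1]
gripper_width: 0.0001
rail xy [-58.3 -45.7] tip z 33.4 yaw-rail -0.0 F rail 0.55 -0.62 0.15 q [-0.46  0.56  0.39  1.98 -0.33  0.66  1.91] t 12.6
tilt [ 0.0055 -0.0037] qv 0.098
knob px [np.float64(267.5), np.float64(216.5)] rail [-50.3 -20.4] rad 48.8 value 0.82
```

View pics/side7.png

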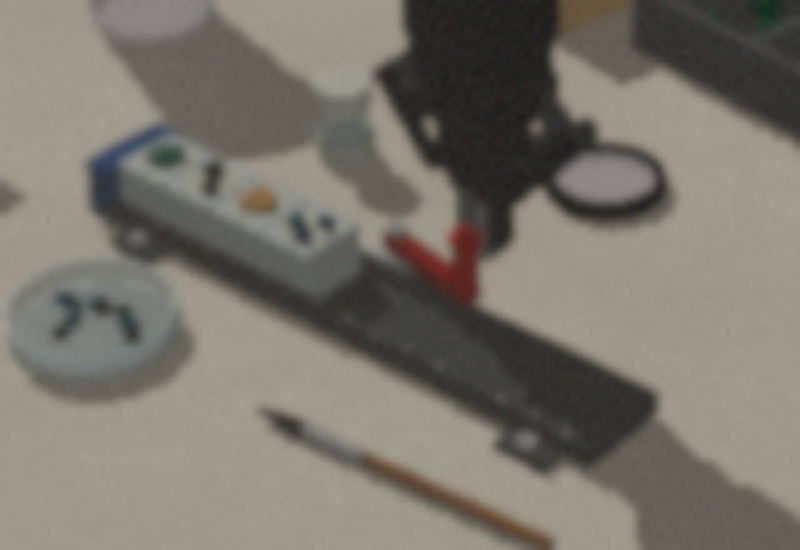

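The knob is swinging round with the finger against its far side (side crop (465,240)). Continuing.

```bash
python3 -m creep '[[[0,-5,0,0,0,0,1],[0,-5,0,0,0,0,1],[0,-5,0,0,0,0,1],[0,-5,0,0,0,0,1],[0,-5,0,0,0,0,1]]]'; python3 st.py;  python3 knob.py pics/side8.png
```

```text
time_s: 13.28
ee_pos: [0.5564, 0.0172, 0.1062]
tool_rot: [[-0.194, 0.981, 0.005], [0.981, 0.194, -0.003], [-0.004, 0.005, -1.0]]
ft_force: [1.3, 0.5, 0.1]
gripper_width: 0.0001
rail xy [-57.8 -18.7] tip z 33.2 yaw-rail 0.0 F rail 0.29 -1.37 0.12 q [-0.46  0.53  0.4   2.04 -0.33  0.63  1.92] t 13.28
tilt [ 0.0054 -0.0031] qv 0.096
knob px [np.float64(261.5), np.float64(219.5)] rail [-47.5  -1.2] rad 55.7 value 1.17
```

View pics/side8.png

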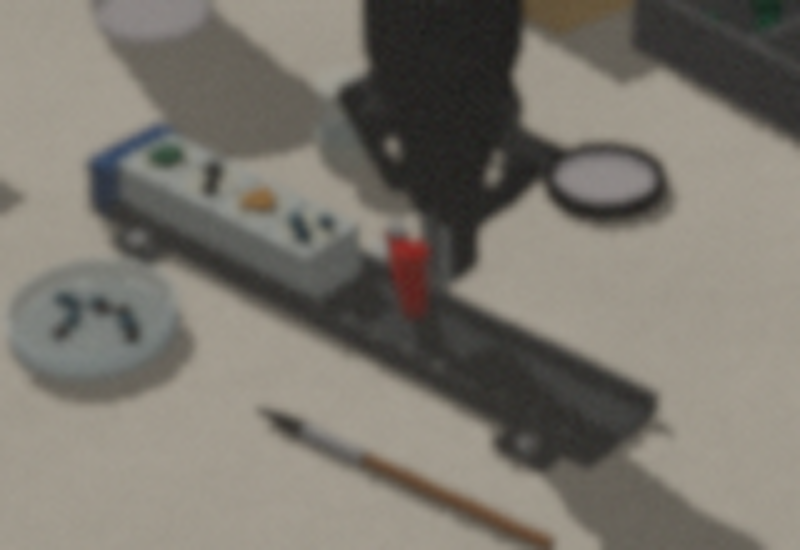

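Knob at about rail (-47, 0), value about 1.17. I'll back off, go round to its rear side, and push along +x.

```bash
python3 -m creep '[[[0,5,0,0,0,0,1],[-12,0,0,0,0,0,1],[-12,0,0,0,0,0,1],[0,0,0,0,0,0,1]]]'; python3 st.py; python3 -m creep '[[[0,-12,0,0,0,0,1],[0,-12,0,0,0,0,1],[0,-8,0,0,0,0,1],[0,0,0,0,0,0,1]]]'; python3 st.py -72 11 33;  python3 knob.py pics/side9.png
```

```text
time_s: 13.82
ee_pos: [0.5659, -0.0082, 0.1062]
tool_rot: [[-0.193, 0.981, 0.004], [0.981, 0.193, -0.004], [-0.005, 0.003, -1.0]]
ft_force: [0.3, -0.8, -0.1]
gripper_width: 0.0002
rail xy [-84.5 -23.1] tip z 33.2 yaw-rail -0.001 F rail -0.87 -0.18 -0.05 q [-0.41  0.54  0.4   2.02 -0.33  0.64  1.96] t 13.82
tilt [ 0.0042 -0.0039] qv 0.01
time_s: 14.32
ee_pos: [0.5312, -0.0147, 0.1059]
tool_rot: [[-0.193, 0.981, 0.003], [0.981, 0.193, -0.004], [-0.004, 0.002, -1.0]]
ft_force: [0.2, 0.1, 0.4]
gripper_width: -0.0002
rail xy [-84.2  12.1] tip z 32.9 yaw-rail -0.001 F rail 0.05 -0.21 0.39 q [-0.42  0.5   0.4   2.1  -0.32  0.6   1.97] t 14.32
tilt [ 0.003  -0.0036] qv 0.005
tool shift mm [12.2  1.1 -0.2]
knob px [np.float64(260.0), np.float64(218.5)] rail [-41.8  -2.1] rad 50.7 value 1.23
```

View pics/side9.png

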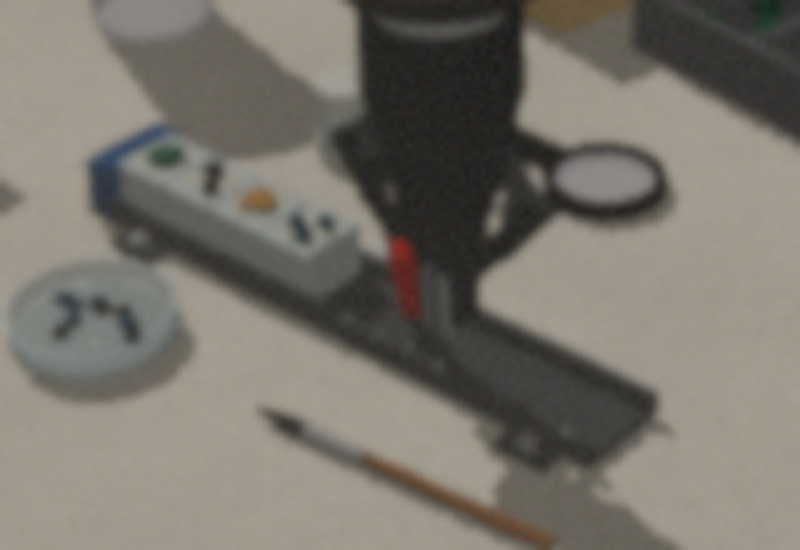

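```bash
python3 -m creep '[[[0,7,0,0,0,0,1],[5,0,0,0,0,0,1],[5,0,0,0,0,0,1],[5,0,0,0,0,0,1],[4,0,0,0,0,0,1]]]'; python3 st.py; python3 -m creep '[[[5,-1,0,0,0,0,1],[5,-1,0,0,0,0,1],[4,-1,0,0,0,0,1],[4,-1,0,0,0,0,1]]]'; python3 st.py;  python3 knob.py pics/side10.png
```

```text
time_s: 15.0
ee_pos: [0.5349, 0.0053, 0.1056]
tool_rot: [[-0.193, 0.981, 0.002], [0.981, 0.193, -0.006], [-0.006, 0.001, -1.0]]
ft_force: [-9.2, -22.0, 7.4]
gripper_width: 0.0001
rail xy [-65.2   4.6] tip z 32.6 yaw-rail -0.001 F rail -19.83 13.25 7.4 q [-0.45  0.5   0.4   2.09 -0.32  0.61  1.93] t 15.0
tilt [ 0.0021 -0.0056] qv 0.064
time_s: 15.5
ee_pos: [0.5251, 0.0204, 0.105]
tool_rot: [[-0.19, 0.982, -0.002], [0.982, 0.19, -0.009], [-0.008, -0.003, -1.0]]
ft_force: [-0.5, -1.6, -0.7]
gripper_width: 0.0001
rail xy [-48.5  11.3] tip z 32.0 yaw-rail -0.004 F rail -1.51 0.84 -0.65 q [-0.49  0.49  0.4   2.11 -0.32  0.6   1.9 ] t 15.5
tilt [-0.0016 -0.0086] qv 0.071
knob px [np.float64(250.5), np.float64(219.5)] rail [-26.6  15.8] rad 56.5 value 1.66
```

View pics/side10.png

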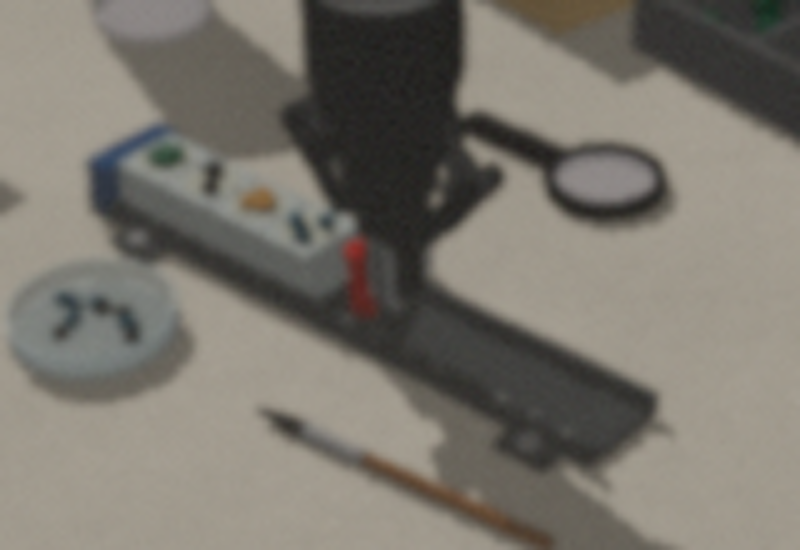

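```bash
python3 -m creep '[[[3,-1,0,0,0,0,1],[3,-1,0,0,0,0,1],[3,-1,0,0,0,0,1],[3,-1,0,0,0,0,1],[3,-1,0,0,0,0,1]]]'; python3 st.py; python3 -m creep '[[[2,0,0,0,0,0,1],[1.5,0,0,0,0,0,1]]]'; python3 st.py;  python3 knob.py pics/side11.png
```

```text
time_s: 16.18
ee_pos: [0.517, 0.036, 0.1049]
tool_rot: [[-0.191, 0.982, -0.001], [0.982, 0.191, -0.008], [-0.008, -0.003, -1.0]]
ft_force: [-0.2, -0.6, -0.1]
gripper_width: 0.0
rail xy [-31.6  16.2] tip z 31.9 yaw-rail -0.003 F rail -0.58 0.32 -0.11 q [-0.53  0.48  0.4   2.12 -0.32  0.59  1.87] t 16.18
tilt [-0.0011 -0.0079] qv 0.054
time_s: 16.42
ee_pos: [0.5163, 0.04, 0.105]
tool_rot: [[-0.191, 0.982, -0.001], [0.982, 0.191, -0.008], [-0.007, -0.002, -1.0]]
ft_force: [-0.6, -0.5, 0.6]
gripper_width: -0.0001
rail xy [-27.6  16.2] tip z 32.0 yaw-rail -0.003 F rail -0.36 0.64 0.62 q [-0.53  0.48  0.4   2.12 -0.32  0.59  1.86] t 16.43
tilt [-0.001  -0.0078] qv 0.027
knob px [np.float64(243.0), np.float64(217.5)] rail [-6.2 21.1] rad 57.2 value 2.03
```

View pics/side11.png

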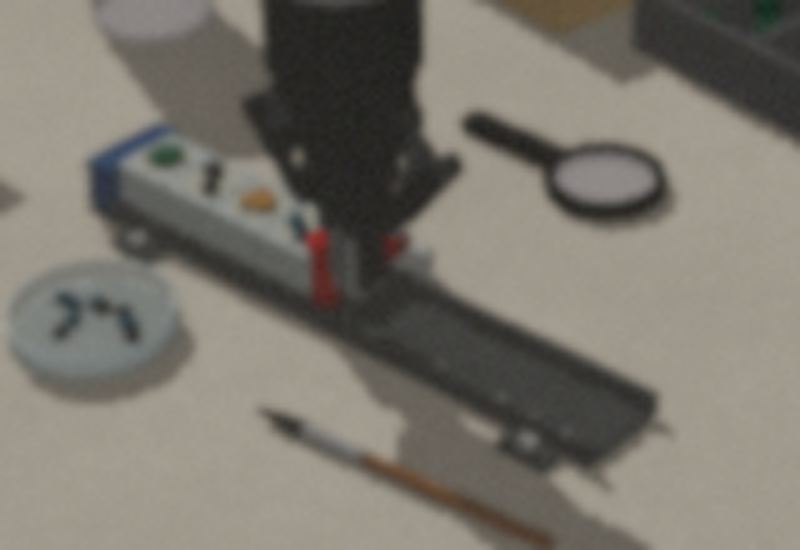

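Value is about 2.03, nearly closed. Fine steps until the keeper's own stop shows in the force.

```bash
python3 -m creep '[[[1,0,0,0,0,0,1],[1,0,0,0,0,0,1]]]'; python3 st.py; python3 -m creep '[[[1,0,0,0,0,0,1],[1,0,0,0,0,0,1]]]'; python3 st.py
```

```text
time_s: 16.73
ee_pos: [0.5159, 0.0421, 0.1049]
tool_rot: [[-0.191, 0.982, -0.001], [0.982, 0.191, -0.008], [-0.007, -0.002, -1.0]]
ft_force: [-1.2, -1.4, 0.6]
gripper_width: 0.0005
rail xy [-25.4  16.1] tip z 31.9 yaw-rail -0.003 F rail -1.11 1.41 0.61 q [-0.54  0.48  0.4   2.13 -0.32  0.59  1.86] t 16.73
tilt [-0.001  -0.0078] qv 0.016
time_s: 16.98
ee_pos: [0.5155, 0.0441, 0.1049]
tool_rot: [[-0.191, 0.982, -0.001], [0.982, 0.191, -0.008], [-0.007, -0.002, -1.0]]
ft_force: [-0.1, -1.1, 0.3]
gripper_width: -0.0004
rail xy [-23.4  16.1] tip z 31.9 yaw-rail -0.003 F rail -1.11 0.28 0.32 q [-0.54  0.48  0.4   2.13 -0.32  0.59  1.85] t 16.98
tilt [-0.001  -0.0078] qv 0.017
```

```bash
python3 -m creep '[[[1,0,0,0,0,0,1]]]'; python3 st.py; python3 -m creep '[[[1,0,0,0,0,0,1]]]'; python3 st.py
```

```text
time_s: 17.1
ee_pos: [0.5154, 0.0447, 0.1049]
tool_rot: [[-0.191, 0.982, -0.001], [0.982, 0.191, -0.008], [-0.008, -0.002, -1.0]]
ft_force: [1.4, -8.1, 0.6]
gripper_width: 0.0003
rail xy [-22.8  16.2] tip z 31.9 yaw-rail -0.003 F rail -8.26 0.2 0.64 q [-0.54  0.48  0.4   2.13 -0.32  0.59  1.85] t 17.1
tilt [-0.0009 -0.0084] qv 0.017
time_s: 17.23
ee_pos: [0.5153, 0.0448, 0.1049]
tool_rot: [[-0.19, 0.982, -0.0], [0.982, 0.19, -0.009], [-0.009, -0.002, -1.0]]
ft_force: [1.3, -8.3, 0.7]
gripper_width: -0.0002
rail xy [-22.7  16.2] tip z 31.9 yaw-rail -0.004 F rail -8.45 0.31 0.67 q [-0.55  0.48  0.41  2.13 -0.32  0.59  1.85] t 17.23
tilt [-0.0004 -0.0093] qv 0.016
```

A hard stop at 8 N. Retreating and moving clear so both cameras can check.

```bash
python3 -m creep '[[[-2,0,0,0,0,0,1],[-5,0,0,0,0,0,1],[-10,0,0,0,0,0,1],[-10,0,0,0,0,0,1],[0,0,-30,0,0,0,1]]]'; python3 -m creep '[[[0,0,-40,0,0,0,1],[0,0,-40,0,0,0,1],[-50,0,-30,0,0,0,1],[-60,0,0,0,0,0,1],[-60,0,0,0,0,0,1]]]'; python3 -m creep '[[[-60,0,0,0,0,0,1],[-60,0,0,0,0,0,1],[-60,0,0,0,0,0,1],[-60,0,0,0,0,0,1],[0,0,0,0,0,0,1]]]'; python3 st.py; python3 knob.py pics/side12.png
python3 - <<'E'
from h import *
im=optics.camera('top')[:,:,::-1]; cv2.imwrite("pics/top12f.png",im); cv2.imwrite("pics/top12.png",cv2.resize(im[170:300,170:360],None,fx=4,fy=4,interpolation=cv2.INTER_CUBIC))
E
```

```text
time_s: 17.85
ee_pos: [0.5202, 0.0162, 0.1343]
tool_rot: [[-0.19, 0.982, -0.003], [0.982, 0.19, -0.01], [-0.009, -0.005, -1.0]]
ft_force: [0.5, -0.4, 0.3]
gripper_width: -0.0
time_s: 18.48
ee_pos: [0.5546, -0.1526, 0.2521]
tool_rot: [[-0.196, 0.981, 0.001], [0.981, 0.196, -0.008], [-0.008, -0.0, -1.0]]
ft_force: [0.6, 0.7, 0.1]
gripper_width: 0.0002
time_s: 19.1
ee_pos: [0.5994, -0.4043, 0.2541]
tool_rot: [[-0.191, 0.982, 0.001], [0.982, 0.191, -0.01], [-0.01, -0.0, -1.0]]
ft_force: [-0.5, 0.6, -0.5]
gripper_width: -0.0
rail xy [-479.5   20.8] tip z 181.1 yaw-rail -0.003 F rail 0.7 0.39 -0.51 q [ 0.13  0.6   0.57  1.56 -0.34  1.08  2.54] t 19.1
tilt [ 0.0015 -0.0102] qv 0.035
knob px [np.float64(249.5), np.float64(217.5)] rail [-18.7  11. ] rad 49.2 value 1.77
```

View pics/side12.png

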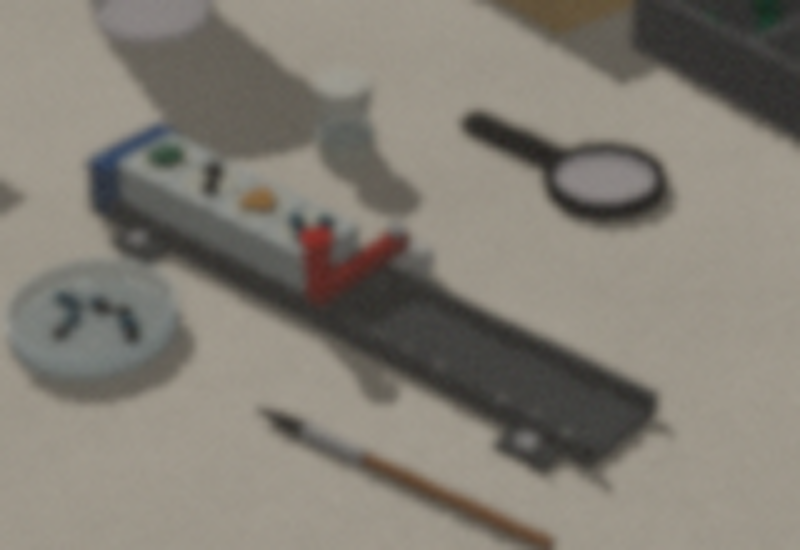

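View pics/top12.png

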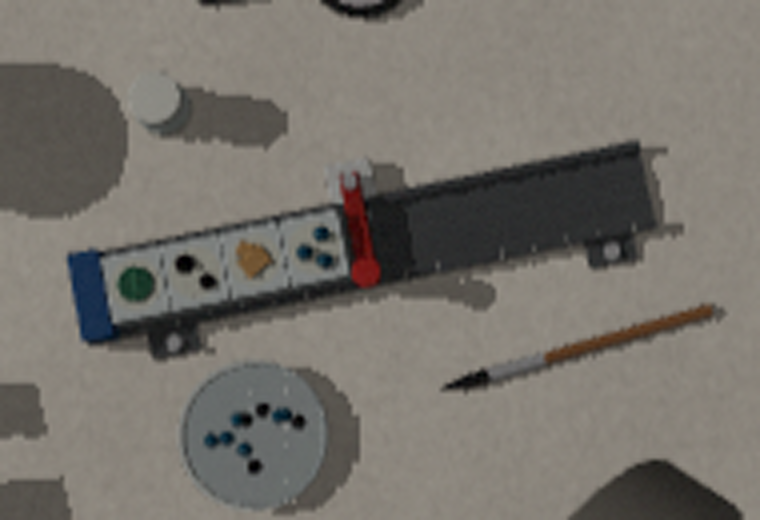

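The top view shows the train touching the stop, the bar square across behind the blue-bead mount, and the knob at crop (366,271). The side value of 1.77 is off because the knob and bar merge into one red blob, so I'll check with numbers from the top view.

Run:
```python
from m import *
from st import rail
im=cv2.imread("pics/top12f.png")[:,:,::-1].copy(); im0=cv2.imread("pics/top0.png")[:,:,::-1].copy()
o,H,S,V,roi=measure(im)
red=o['red']; k=im[...,0]; m=roi&(k>92)&(im[...,1]<50)
for b in blobs(m,8):
    p=np.argwhere(b[3])[:,::-1]; w=cast('top',[(p.min(0)+p.max(0))/2],.055)[0]; r=rail(w); d=r-np.array([-4,-36]); print('knob',b[0],r.round(1),np.hypot(*d).round(1),'value',(np.pi+.5-np.arctan2(d[1],d[0])).round(3))
w=roi&(V>95)&(S<60)
for t in blobs(w,300):
    if t[0]<2000:
        R=cv2.minAreaRect(cv2.convexHull(np.argwhere(t[3])[:,::-1].astype(np.float32))); P=np.array([rail(q) for q in cast('top',cv2.boxPoints(R),.036)]); print('mounts',P.round(1).tolist())
d=np.abs(im.astype(int)-im0).max(2)>40
for b in blobs(d,12): print('changed',b[0],b[1])
```

```text
knob 22 [ -5.  -20.5] 15.5 value 2.007
knob 47 [-5.3 13.2] 49.2 value 2.043
mounts [[150.1, -21.7], [7.4, -21.4], [7.2, 19.0], [149.2, 18.7]]
changed 28293 [264  95 296 325]
changed 162 [257 196  24  20]
changed 244 [271 202  38  15]
changed 651 [254 214  45  28]
changed 12 [463 225   7   3]
changed 635 [195 226  44  25]
changed 76 [241 227  12  10]
changed 45 [280 240  14   7]
changed 2589 [121 394 153  26]
changed 26 [552 406   8  14]
```

View pics/top12f.png

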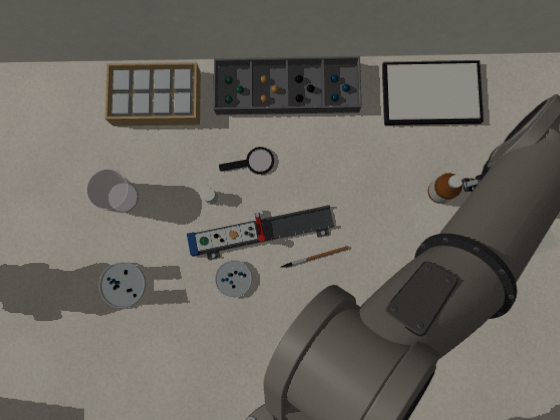

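Run:
```python
from st import *
im=cv2.imread("pics/top12f.png")
for p in((261.1,237.4),):
    r=rail(cast('top',[p],.055)[0]); d=r-np.array([-4,-36]); print(r.round(1),np.hypot(*d).round(1),(np.pi+.5-np.arctan2(d[1],d[0])).round(3))
print('pivot', rail(cast('top',[(257.0,214.8)],.026)[0]).round(1))
np.set_printoptions(linewidth=200); print(im[212:243,252:270,2]-0)
s=status.sense(); print(s['ft_force'].round(1), 'solvent top',cast('top',[(456,181)],.14).round(3))
```

```text
[-4. 21.] 57.0 2.071
pivot [ -4.1 -37.1]
[[130 132 132 124 128 127 124 120 131 128 121  84  86  89  88  89  90  88]
 [133 131 129 106 118 116 109  82 120 120 127  76  89  90  88  90  90  89]
 [132 131 125 105 109 110 109  62  85  85  86  70  88  89  88  88  88  88]
 [133 133 133 107 111 109 110  68  78  86  83  77  85  87  88  86  89  89]
 [135 133 133 110 104 104  98  65  70  85  84  81  86  87  89  86  87  83]
 [144 135 135 117  95  92  78  74  63  84  84  88  80  79  80  77  77  62]
 [145 133 133 117  97  96  94  95  64  81  78  75  58  49  54  46  47  46]
 [141 133 137 119  99  94  95  93  60  58  45  37  29  28  41  42  42  39]
 [117 118 125 121 105  97  94  94  70  22  25  25  23  24  25  34  29  20]
 [ 64  48  45  45 109  97  94  93  86  18  23  24  27  23  26  25  27  26]
 [ 94  84  46  40  85  96  96  93  93  34  34  25  27  29  28  25  29  26]
 [133 123  59  35  56  87  85  83  95  50  47  28  27  28  27  30  27  30]
 [124 123  88  46  31  59  59  58  90  53  41  31  30  30  28  28  28  23]
 [123 124 116  42  29  59  57  57  93  72  30  30  28  27  27  29  30  28]
 [125 123
[... 620 characters left out ...]
  72  86  91 105  69  26  26  28  25  30  29]
 [  5  61  78 125 116  38  65 101 116 114 115 103  54  26  26  23  24  29]
 [ 46  67  97 124 128  44 111 117 117 116 114 114  90  31  30  26  31  26]
 [ 99  97 126 126 130  62 124 118 117 115 114 114 111  34  24  28  23  29]
 [125 123 115 116 112  69 125 119 118 117 117 114 107  34  27  28  26  28]
 [108 101  74  59  46  49 117 120 119 118 115 116  90  32  28  27  25  22]
 [ 49  51  45  36  41  32  66 107 118 114 108 106  58  31  38  37  47  55]
 [ 33  28  35  31  29  30  25  53  98  96  79  71  59  60  69  70  78  87]
 [ 26  32  40  24  38  40  47  56  61  72  73  76  87  90  91  90  87  87]]
[ 0.6  0.6 -0.2] solvent top [[ 0.618 -0.37   0.14 ]]
```

The keeper reads 2.07 rad at radius 57 mm, the train spans x = 7 to 150, and the robot touches nothing. Handing in.

```bash
python3 -c "
from workcell import finish_job
print(finish_job())"
```

```text
the job is handed in; nothing more can be done
None
```

I pushed the four mounts as one train against the blue end stop, then swung the red keeper bar closed behind them. I handed the job in at about 19 s of the 54 s allowed.

**Last checks**
- **Train:** the top view puts it from rail x of about 7 to 150 mm (150 is the stop face), with no gaps. The push force rose to 10 N when it reached the stop.
- **Keeper:** the top view gives 2.07 rad (fully closed), square across the channel. It met its own stop at about 8 N.
- **Bench and robot:** I saw no movement of the other items in the last pictures. The raised gripper was touching nothing, with its fingertips about 40 mm above the solvent bottle.

**Checks that disagreed or stood out**
- The automatic side-view reading of the keeper gave 1.77 rad at the end, because the knob and bar merged into one red patch. I discarded it. The automatic top-view reading (2.04) also mixed knob and bar, so the 2.07 uses the knob head position I read from the picture.
- The force read about 20 N at the end of one move while pushing the knob, and had dropped to about 2 N after the next. That is below the limits.

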